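# Fetch the rye basket from behind the others

### The job

Fetch the rye basket, which hangs rearmost on the full stand, and set it down gently and upright near the middle of the serving board. To free it, first move the two baskets in front of it to the spare stand: press the first one gently back against the red sprung pad and lower it behind the yellow ridge so that the spring keeps it clipped there, and hang the second on the bar in front of it. Keep the baskets level, do not ram the pad to the end of its travel or force the stands, and leave everything else alone.

Things in the scene. Friction and masses are not known exactly. Their poses are not given: they have to be found in the camera images.
- rye_basket_grip (a point): Basket of nearly black rolls, 52 (own x) x 90 (y) x 50 mm high, 120 to 240 g, always rearmost on the full stand. Rigid frame handle: legs 84 mm apart at its y ends rise 60 mm from the rim to a level crossbar 20 (x) x 90 (y) x 8 mm. On its middle stands a pale grip block 20 (x) x 28 (y) x 48 mm tall. Point: block centre, 142 mm above the basket's underside, 32 above the crossbar's underside.
- plain_basket_grip (a point): Basket of golden rolls, front or middle on the full stand; shape, mass range, axes and point as the rye basket (centre of its grip block, z up, y across the bar it hangs on; the block's top is 24 mm higher).
- seeded_basket_grip (a point): Basket of cream-coloured rolls, front or middle on the full stand; shape, mass range, axes and point as the rye basket (centre of its grip block, z up, y across the bar it hangs on).
- full_stand: Fixed dark stand, origin at its post's foot on the table. A level bar (14 wide, 8 thick, top 200 mm above the table) runs 205 mm from the post's axis along its own -x, towards the robot. Baskets hang with the crossbar's underside on the bar, a leg on either side, about 50, 108 and 166 mm from the post (one 58 mm behind the other), and come off only over the tip.
- full_stand_tip (a point): Top of the full stand's upturned tip: the last 6 mm of the bar stands 12 mm above the bar's top face. A crossbar must be over 12 mm above the bar to pass it.
- spare_stand: Fixed green stand with the empty bar (the spare hook): same sizes, origin and axes as the full stand. Near the post a clamp on the bar carries a yellow ridge across the bar (5 mm high, 6 mm long) and behind it an upright red sprung pad (22 mm wide, 1.5 to 31.5 mm above the bar) facing the tip. At rest the gap between pad and ridge is 15 mm. A blow over 120 N on the stand damages it.
- spare_stand_tip (a point): Top of the spare stand's upturned tip, as on the full stand. To clip the 20 mm crossbar in the 15 mm gap: carry it over 5 mm above the bar, press it squarely back on the pad until the pad is 6 to 8 mm in, lower it behind the ridge onto the bar, let go: the spring (7 N) holds it to the ridge. Lowered too early it lands on the ridge, 5 mm high, and is not held.
- spare_stand_root (a point): Post axis at the height of the spare bar's top face. The red pad's face is 40 to 80 mm in front of it at rest; the place changes and IS NOT REPORTED: feel for it. The pad starts to yield at 2 N, then 1 N per mm (5 mm in: 7 N, 7: 9 N; end of travel 9 mm, 11 N; over 14 N damages it). It rubs on the crossbar, resisting lowering by several N.
- board: Fixed serving board of pale wood, 130 mm (x) by 160 mm (y), 15 mm thick; origin at the centre of its underside, on the table.
- mug: Bystander, to be left alone: white mug 80 mm tall, 68 mm across, handle at its +y; origin at the centre of its underside.
- jam_jar: Bystander, to be left alone: jar with a red cap, 75 mm tall, 56 mm across; origin at the centre of its underside.
- saucer: Bystander, to be left alone: white saucer 110 mm across, 18 mm tall; origin at the centre of its underside.
- syrup: Bystander, to be left alone: syrup bottle 170 mm tall, 60 mm across; origin at the centre of its underside.
- spatula: Bystander, to be left alone: spatula lying flat, along its x.
- sugar_bowl: Bystander, to be left alone: blue bowl 90 mm across, 50 mm tall; origin at the centre of its underside.
Not all that is in view belongs to the job. What is shaped like the part that bears plain_basket_grip but purple is not meant. Leave any purple look-alike of the part that bears rye_basket_grip alone.

How it is judged:
By the outcome, as a careful person would: the job done as asked, in the order asked, and still so for the second after the job is handed in, with the robot touching nothing.
It also fails if it takes over 72 s, if anything falls off the work surface, if the arm or the gripper's body presses on something with over 40 N, if the wrist force passes 120 N, or if a joint passes its speed limit or range.

### The arm

A 7-joint arm with a two-finger parallel gripper is mounted at the origin on the work surface. World frame = base frame: x ahead of the robot, y to its left, z up, the work surface at z = 0. Lengths are in m, angles in degrees, forces in N, time in s.
With the tool pointing down it reaches from about 0.425 to 0.875 m from the base axis. Payload 4.7 kg.
Tool frame: the origin (TCP) lies at the very end of the fingers, on their centre line; the grasp point (between the pads) lies 19 mm behind it; z points along the fingers, y is the line along which they close (so a half turn about z gives the same grasp; the last joint's range is limited). The gripper opens to 87 mm and grips with 3 to 60 N. Pads are 19 mm wide; open, the fingers measure 117 mm over their backs; the gripper's body (75 mm by 190 mm) begins 51 mm behind the grasp point.
Start: joints at [-65.14, 18.392, -4.016, 83.108, 1.295, 78.541, -3.26], TCP at [0.265, 0.594, 0.223] pointing down, gripper open.
Joint ranges: [-163.93, 163.93], [-17.29, 119.83], [-79.2, 71.16], [3.27, 140.29], [-89.18, 269.18], [5.43, 117.66], [-154.24, 154.24]. Speed limits (degrees/s): [147.25, 147.25, 180, 180, 180, 180, 180].

### API

Orientations are given as [roll, pitch, yaw] about the fixed x, y, z axes, in that order (R = Rz(yaw) Ry(pitch) Rx(roll)).
In Python, from cell import get_obs, read_camera, sign_off, silhouettes gives the robot as it stands.
- The arm moves only by the tool play_rows, never from a script. Its argument "steps" is a list that holds one entry, the list of rows, each a list of 7 numbers: the shift along the tool's x, y, z in m, then the turn, a rotation vector about the tool's x, y, z in rad, then the finger opening in m, from 0 to 0.087. A call has 1 to 12 rows; each row shifts and turns the commanded pose from where the row before left it, along the tool's axes as they then stand; what a row does not reach is not made up. A row lasts 1/10 s, in which the tool goes at most 50 mm and 8.59 degrees, less where a joint would pass 70% of its speed; a pose out of reach is approached as far as the arm can. A call is refused whole if a number of a shift passes 0.05 or a number of a turn 0.15, either way. A call with a gripper value outside its range is refused whole. The fingers move at their own pace and stop on an object; "force" is the grip in N (left out, the last holds). Time passes only in rows, so rows that do not move let the fingers close. It gives the time, the measured TCP pose, the force, the opening and the grip force at its end, in the units of the state.
- get_obs(): the state, without advancing time (a new reading comes with each control period).
- read_camera(name): name is "side" or "top" or "wrist"; returns a dict with "frame" (480x640x3 uint8, red, green, blue), "intrinsics" (3x3 intrinsics, pixels), "view" (4x4, takes a point from world to camera coordinates). Camera axes: x right, y up, looking along -z (the intrinsics and any distortion apply to the point x, -y, -z); pixel columns grow to the right and rows downward; lengths in m; the calibration is good to about 2 mm. A picture is of the moment at which its call begins. There is no depth.
- sign_off(): hands the job in; it is judged then, once.
Trained networks look in the newest picture that a camera, given by its name, has taken for a name from the list of things; names that differ only in an ending like _2 or _b are one class to them, and where a whole thing is asked for, a point or a joint stands for the part that bears it (a point fixed in the world has none). Each returns a list of dicts, best first, with "p" (0 to 1); they miss things now and then, are a little off and sometimes report something else, mostly with a low value. They report only what shows in the picture. A call takes as long as a camera call. They do not tell look-alikes from the thing itself.
- silhouettes(camera, name): "pixels" (480x640 bool, what is visible of it) and "extent" ([left, top, right, bottom] in pixels, round what is visible of it).
The state is a dict: "time_s": time; "qpos": joint angles; "joint_velocities": joint speeds; "effort": joint torques, N m; "tool_pos": TCP position; "tool_rot": TCP orientation; "force": force on the tool from outside, world axes, zero at the start; "wrist_torque": the same for the moment, N m; "grip_width": finger opening in m; "grasp_force": force on a finger pad.
Only numpy, scipy, OpenCV 4.12 (cv2) and the standard library are available. Lean on these libraries where they do the work, as an engineer would, in place of code of your own. Each camera call takes 0.05 s, during which the arm holds its last target. There are 200 camera calls.

## Working session

There is one attempt and no reset: what is moved stays moved. The work goes in short steps, Python scripts to look and compute and a tool call to move; the robot and the scene stay as the last step left them, time stands still between calls to the robot, and variables do not carry over. Pictures are saved under pics/ and viewed, at most 10 in all, crops included, and the job is handed in when it is done.

Besides the shell and the picture viewer there is one more tool, called after ">>>" as name(argument=value, ...), one argument or row to a line, values as JSON. play_rows: Moves the arm, as the interface text tells. Its arguments: {"type":"object","properties":{"steps":{"type":"array","items":{"type":"array","items":{"type":"array","items":{"type":"number"}}}},"force":{"type":"number"}},"required":["steps"]}

```bash
ls; mkdir -p pics; python3 - <<'E'
from cell import *
import cv2, numpy as np
o=get_obs(); print({k:np.round(v,3) for k,v in o.items()})
ims=[]
for c in ["side","top"]:
    r=read_camera(c); ims.append(r["frame"]); print(c,np.round(r["intrinsics"],1).tolist(),np.round(r["view"],3).tolist())
    for n in ["rye_basket_grip","plain_basket_grip","seeded_basket_grip","full_stand","spare_stand","board","full_stand_tip","spare_stand_tip"]:
        print(n,[(round(float(d["p"]),2),[int(v) for v in d["extent"]]) for d in silhouettes(c,n)])
    cv2.imwrite(f"pics/{c}0.png",r["frame"][:,:,::-1])
E
```

```text
pics
{'time_s': np.float64(0.0), 'qpos': array([-65.139,  18.439,  -4.014,  83.175,   1.296,  78.539,  -3.26 ]), 'joint_velocities': array([ 0.112,  0.005, -0.032, -0.027,  0.113,  0.047, -0.038]), 'effort': array([-0.0000e+00, -4.9129e+01, -4.0400e-01, -3.1253e+01, -6.4000e-02,
        4.4000e-02,  0.0000e+00]), 'tool_pos': array([0.265, 0.593, 0.221]), 'tool_rot': array([-1.79891e+02,  7.00000e-03,  1.55948e+02]), 'force': array([ 0.382,  0.135, -0.376]), 'wrist_torque': array([0.011, 0.014, 0.017]), 'grasp_force': np.float64(0.0), 'grip_width': np.float64(0.087)}
side [[516.5, 0.0, 321.7], [0.0, 516.5, 238.9], [0.0, 0.0, 1.0]] [[0.996, -0.089, 0.023, -0.528], [0.028, 0.537, 0.843, -0.15], [-0.087, -0.839, 0.538, -1.186], [0.0, 0.0, 0.0, 1.0]]
rye_basket_grip [(0.78, [365, 169, 388, 227]), (0.63, [336, 161, 362, 232])]
plain_basket_grip [(0.91, [297, 167, 322, 238]), (0.72, [217, 184, 241, 250])]
seeded_basket_grip [(0.94, [315, 165, 343, 236])]
full_stand [(0.75, [293, 178, 380, 261])]
spare_stand [(0.83, [310, 252, 426, 357])]
board [(0.84, [253, 263, 316, 314])]
full_stand_tip [(0.72, [291, 182, 384, 262])]
spare_stand_tip [(0.7, [312, 252, 426, 354])]
top [[478.0, 0.0, 319.7], [0.0, 478.0, 241.2], [0.0, 0.0, 1.0]] [[-0.016, -1.0, -0.01, 0.048], [0.987, -0.017, 0.16, -0.535], [-0.16, -0.007, 0.987, -1.338], [0.0, 0.0, 0.0, 1.0]]
rye_basket_grip [(0.83, [200, 163, 242, 200]), (0.65, [243, 187, 283, 218])]
plain_basket_grip [(0.76, [219, 311, 261, 331]), (0.71, [252, 232, 289, 262])]
seeded_basket_grip [(0.68, [246, 214, 286, 239]), (0.44, [154, 203, 188, 230]), (0.19, [293, 244, 357, 298])]
full_stand [(0.71, [252, 176, 287, 256])]
spare_stand [(0.68, [366, 167, 408, 250])]
board [(0.69, [294, 243, 357, 301])]
full_stand_tip [(0.67, [260, 174, 283, 256])]
spare_stand_tip [(0.72, [369, 167, 410, 253])]
```

View pics/side0.png

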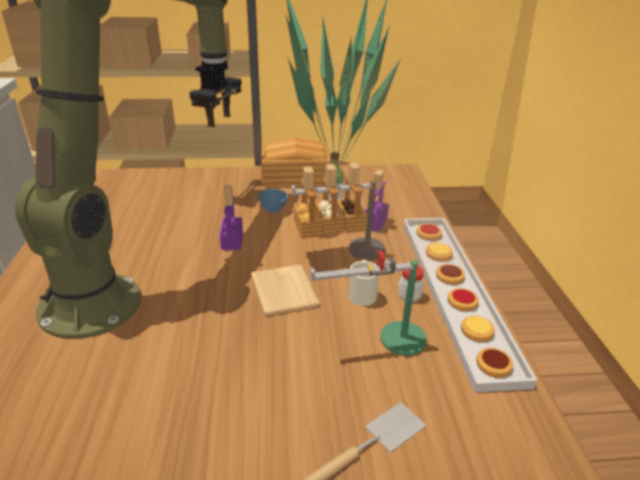

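View pics/top0.png

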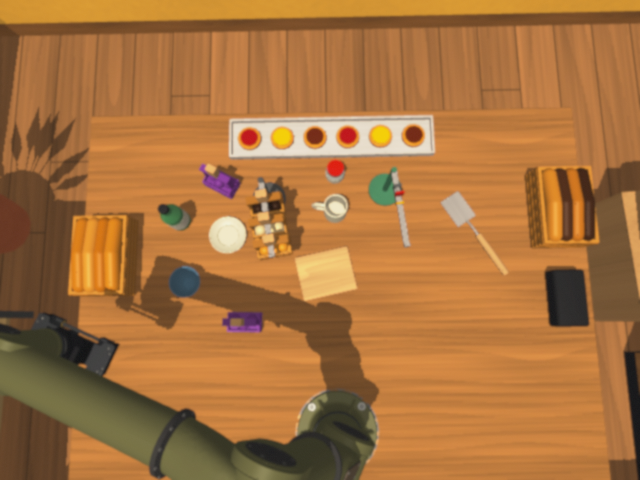

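The side view shows purple look-alikes at (231,228) and (380,205). The baskets run front to back as plain (308,200), seeded (327,200) and rye (349,200). The spare stand's tip is at (314,274) and its red pad at (381,260). In the top view the full bar runs from (262,185) to (274,255) and the spare bar from (395,175) to (406,245).

Next I'll crop both views for precise pixels.

```bash
python3 - <<'E'
import cv2,numpy as np
s=cv2.imread("pics/side0.png");t=cv2.imread("pics/top0.png")
def c(im,x,y,w,h,f): return cv2.resize(im[y:y+h,x:x+w],None,fx=f,fy=f,interpolation=cv2.INTER_CUBIC)
a=c(t,240,170,50,100,6)  #300x600
b=c(t,360,160,55,100,6)  #330
cv2.imwrite("pics/c1.png",np.hstack([a,b]))
a=c(s,285,155,133,100,6);cv2.imwrite("pics/c2.png",a)
a=c(s,300,245,133,100,6);cv2.imwrite("pics/c3.png",a)
E
```

```text
(no output)
```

View pics/c1.png

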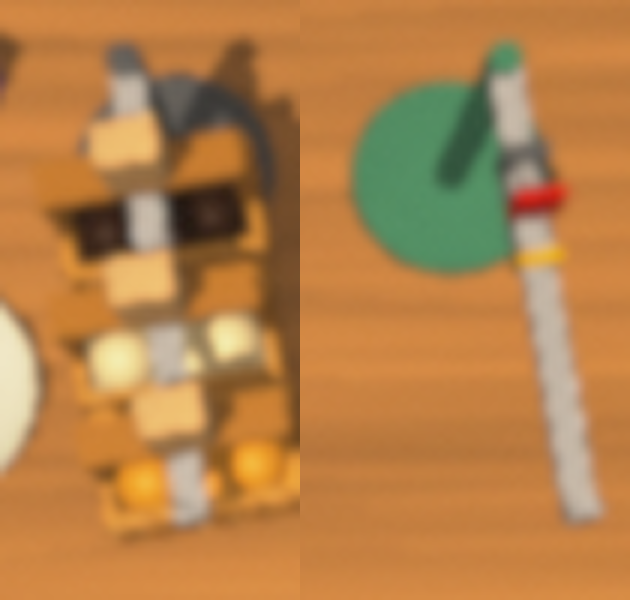

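View pics/c2.png

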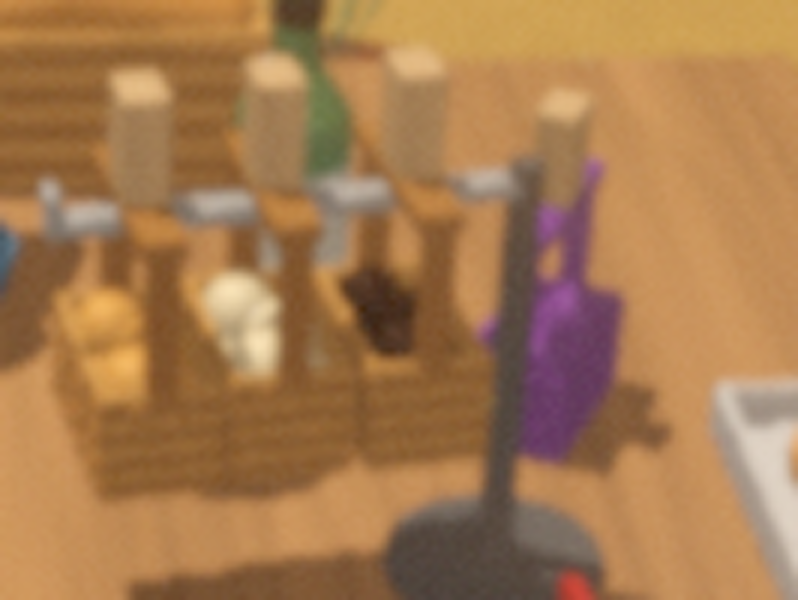

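View pics/c3.png

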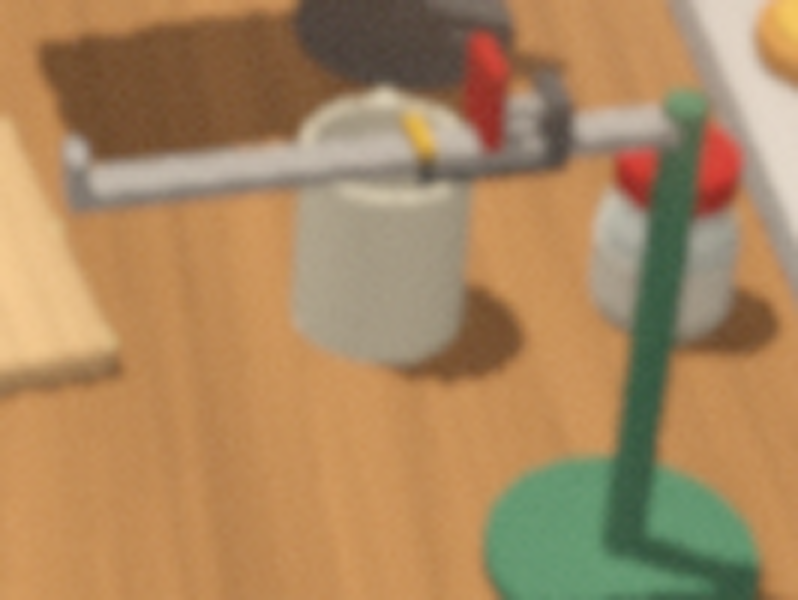

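The crops show block tops in c2 at plain (140,88), seeded (275,72) and rye (415,65). In c3 the tip is at (78,145), the yellow ridge at (418,140), the red pad at (487,90) and the post top at (686,100). Now triangulating.

```bash
cat > h.py <<'E'
from cell import *
import cv2, numpy as np
def P(r):
    K=np.array(r["intrinsics"]);V=np.array(r["view"]); return K@np.diag([1,-1,-1])@V[:3]
def tri(pa,a,pb,b):
    p=cv2.triangulatePoints(pa,pb,np.array(a,float).reshape(2,1),np.array(b,float).reshape(2,1)); return (p[:3]/p[3]).ravel()
def proj(p,X):
    q=p@np.append(X,1); return q[:2]/q[2]
def onz(p,uv,z):
    H=np.c_[p[:,0],p[:,1],p[:,2]*z+p[:,3]]; q=np.linalg.solve(H,np.append(uv,1)); return q[:2]/q[2]
E
python3 - <<'E'
from h import *
rt=read_camera("top");rs=read_camera("side")
pt,ps=P(rt),P(rs)
T=lambda x,y:((x+.5)/6-.5+240,(y+.5)/6-.5+170)
T2=lambda x,y:((x-300+.5)/6-.5+360,(y+.5)/6-.5+160)
S=lambda x,y:((x+.5)/6-.5+285,(y+.5)/6-.5+155)
S2=lambda x,y:((x+.5)/6-.5+300,(y+.5)/6-.5+245)
f=lambda a:np.round(a,4)
for n,t,s,z in [("plain",T(167,410),S(140,88),.256),("seed",T(140,279),S(275,72),.256),("rye",T(125,138),S(415,65),.256),
 ("ftip",T(188,520),S(47,185),.212),("stip",T2(583,517),S2(78,145),.212),("spost",T2(505,52),S2(686,100),.21),("ridge",T2(540,256),S2(418,138),.205),("pad",T2(538,203),S2(487,40),.2315),("fpost",T(124,55),S(527,165),.21)]:
    print(n,"tri",f(tri(pt,t,ps,s)),"top",f(onz(pt,t,z)),"side",f(onz(ps,s,z)))
for c,p in(("top",pt),("side",ps)):
    d=silhouettes(c,"board")[0]; ys,xs=np.nonzero(d["pixels"]); print(c,"board",f(onz(p,(xs.mean(),ys.mean()),.012)))
    pts=cv2.boxPoints(cv2.minAreaRect(np.c_[xs,ys].astype(np.float32))); print([f(onz(p,q,.015)).tolist() for q in pts])
print("syrup etc")
for n in["mug","jam_jar","saucer","syrup","sugar_bowl"]:
    for d in silhouettes("top",n)[:1]:
        ys,xs=np.nonzero(d["pixels"]); print(n,round(float(d["p"]),2),f(onz(pt,(xs.mean(),ys.mean()),.04)))
print("base discs", f(onz(pt,T2(447,177),0)), f(onz(pt,T(190,160),0)), "purple",f(onz(pt,(242,322),.1)),f(onz(pt,(222,182),.1)))
E
```

```text
plain tri [0.5089 0.1655 0.2532] top [0.5116 0.1652] side [0.5057 0.1584]
seed tri [0.5638 0.1767 0.254 ] top [0.5663 0.1764] side [0.5607 0.1713]
rye tri [0.6226 0.1833 0.2534] top [0.6261 0.1829] side [0.618  0.1759]
ftip tri [0.4702 0.1613 0.2128] top [0.472  0.1615] side [0.4688 0.1626]
stip tri [ 0.4926 -0.1817  0.2113] top [ 0.493  -0.1816] side [ 0.4922 -0.1828]
spost tri [ 0.6949 -0.1578  0.2047] top [ 0.6973 -0.1574] side [ 0.6888 -0.1665]
ridge tri [ 0.6049 -0.1698  0.2016] top [ 0.6077 -0.1695] side [ 0.6007 -0.1755]
pad tri [ 0.6228 -0.1647  0.2345] top [ 0.6241 -0.1652] side [ 0.6234 -0.1605]
fpost tri [0.6735 0.1906 0.2037] top [0.6755 0.1896] side [0.6674 0.1764]
top board [0.4451 0.0251]
[[0.4923, 0.1172], [0.5262, -0.0405], [0.3989, -0.0663], [0.3658, 0.0892]]
side board [0.441  0.0121]
[[0.3596, 0.0875], [0.511, 0.131], [0.5193, -0.0539], [0.3846, -0.0865]]
syrup etc
mug 0.82 [ 6.339e-01 -2.000e-04]
jam_jar 0.84 [ 0.7451 -0.0074]
saucer 0.67 [0.5598 0.3081]
syrup 0.74 [0.6171 0.4665]
sugar_bowl 0.8 [0.4263 0.4297]
base discs [ 0.6995 -0.1582] [0.6834 0.1841] purple [0.3092 0.2519] [0.7012 0.3128]
```

>>> play_rows(
  steps=[
    [[0,0,-0.02,0,0,-0.141,0.06],[0,0,-0.02,0,0,-0.141,0.06],[0,-0.02,-0.02,0,0,-0.141,0.06],[-0.01,-0.03,-0.02,0,0,-0.141,0.06],[-0.015,-0.04,0,0,0,0,0.06],[-0.02,-0.045,0,0,0,0,0.06],[-0.02,-0.045,0,0,0,0,0.06],[-0.02,-0.045,0,0,0,0,0.06],[-0.02,-0.045,0,0,0,0,0.06],[-0.02,-0.045,0,0,0,0,0.06],[-0.02,-0.045,0,0,0,0,0.06],[-0.02,-0.045,0,0,0,0,0.06]],
  ],
  force=50,
)

```text
time_s: 2.55
tool_pos: [0.4775, 0.2129, 0.303]
tool_rot: [180.0, 0.1, -171.7]
force: [1.3, 0.6, -0.0]
grip_width: 0.0602
grasp_force: 0.0
```

>>> play_rows(
  steps=[
    [[-0.01,-0.03,0,0,0,0,0.06],[-0.003,-0.015,0,0,0,0,0.06],[0,0,0,0,0,0,0.06],[0,0,0,0,0,0,0.06]],
  ],
)

```text
time_s: 2.95
tool_pos: [0.4952, 0.1742, 0.3026]
tool_rot: [179.9, -0.0, -171.6]
force: [1.5, -0.0, -0.3]
grip_width: 0.0601
grasp_force: 0.0
```

```bash
python3 - <<'E'
from h import *
o=get_obs(); print(np.round(o["tool_pos"],4),np.round(o["tool_rot"],2),np.round(o["qpos"],1),np.round(o["force"],2),o["time_s"])
r=read_camera("wrist"); cv2.imwrite("pics/w1.png",r["frame"][:,:,::-1]); p=P(r); np.save("pw.npy",p)
for n in["plain_basket_grip","seeded_basket_grip","rye_basket_grip"]:
    print(n,[(round(float(d["p"]),2),[int(v) for v in d["extent"]]) for d in silhouettes("wrist",n)])
for X in [(.5095,.165,.256),(.566,.1745,.256),(.623,.183,.256)]: print(proj(p,X).round())
E
```

```text
[0.4952 0.1742 0.3026] [ 1.7992e+02 -1.0000e-02 -1.7161e+02] [-34.7   1.2  12.8  93.9  -0.4  84.9  76.5] [ 1.54 -0.01 -0.28] 2.95
plain_basket_grip [(0.83, [379, 0, 530, 69]), (0.72, [228, 201, 371, 316])]
seeded_basket_grip [(0.89, [242, 288, 375, 398])]
rye_basket_grip [(0.9, [375, 368, 413, 398])]
[300. 302.]
[303. 399.]
[304. 485.]
```

View pics/w1.png

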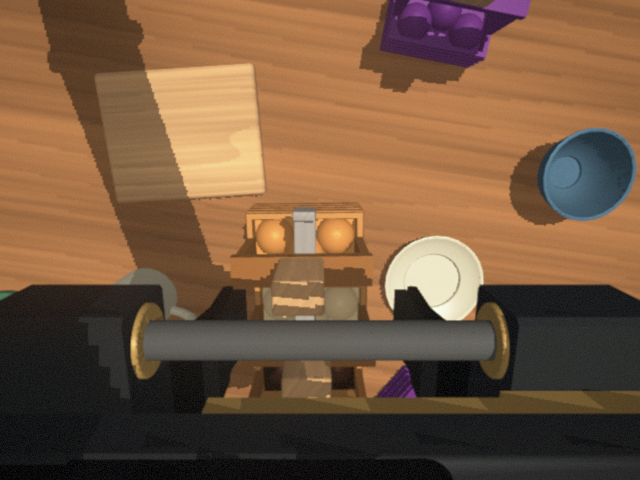

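The wrist view shows the plain block's top at about (297,299), against a predicted (300,302). That is close enough, so I'll descend and grip.

>>> play_rows(
  steps=[
    [[-0.006,-0.006,0.01,0,0,0,0.06],[-0.006,-0.006,0.015,0,0,0,0.06],[0,0,0.02,0,0,0,0.06],[0,0,0.02,0,0,0,0.06],[0,0,0.015,0,0,0,0.06],[0,0,0.008,0,0,0,0.06],[0,0,0,0,0,0,0.06],[0,0,0,0,0,0,0.02],[0,0,0,0,0,0,0.02],[0,0,0,0,0,0,0.02],[0,0,0,0,0,0,0.02],[0,0,0,0,0,0,0.02]],
  ],
  force=50,
)

```text
time_s: 4.35
tool_pos: [0.5098, 0.1626, 0.2151]
tool_rot: [179.9, 0.1, -171.7]
force: [-0.6, 5.3, -0.6]
grip_width: 0.0278
grasp_force: 21.5
```

>>> play_rows(
  steps=[
    [[0,0,0,0,0,0,0.02],[0,0,0,0,0,0,0.02],[0,0,-0.004,0,0,0,0.02],[0,0,-0.008,0,0,0,0.02],[0,0,-0.01,0,0,0,0.02],[0,0,-0.006,0,0,0,0.02],[0,0,0,0,0,0,0.02]],
  ],
)

```text
time_s: 5.05
tool_pos: [0.5104, 0.1621, 0.2441]
tool_rot: [180.0, 0.1, -171.7]
force: [-0.3, -0.5, -0.8]
grip_width: 0.0278
grasp_force: 50.0
```

>>> play_rows(
  steps=[
    [[0.006,0,0,0,0,0,0.02],[0.015,0,0,0,0,0,0.02],[0.02,0,0,0,0,0,0.02],[0.02,0,0,0,0,0,0.02],[0.015,0,0,0,0,0,0.02],[0.008,-0.005,0,0,0,0,0.02],[-0.002,-0.015,0,0,0,0,0.02],[-0.004,-0.027,0,0,0,0.007,0.02],[-0.004,-0.035,0,0,0,0.007,0.02],[0,-0.035,0,0,0,0.007,0.02],[0,-0.035,0,0,0,0.007,0.02],[0.005,-0.035,0,0,0,0,0.02]],
  ],
)

```text
time_s: 6.25
tool_pos: [0.456, -0.0366, 0.2424]
tool_rot: [-180.0, 0.0, -173.4]
force: [1.4, 0.1, -1.6]
grip_width: 0.0277
grasp_force: 50.0
```

>>> play_rows(
  steps=[
    [[0.01,-0.035,0,0,0,0,0.02],[0.01,-0.035,0,0,0,0,0.02],[0.01,-0.035,0,0,0,0,0.02],[0.006,-0.025,0,0,0,0,0.02],[0,-0.013,0,0,0,0,0.02],[0,-0.005,0,0,0,0,0.02],[0,0,0,0,0,0,0.02]],
  ],
)

```text
time_s: 6.95
tool_pos: [0.4371, -0.1863, 0.2424]
tool_rot: [180.0, -0.0, -173.4]
force: [-0.2, 0.2, -2.7]
grip_width: 0.0282
grasp_force: 50.0
```

```bash
cat > chk.py <<'E'
from h import *
import sys
o=get_obs(); print("pos",np.round(o["tool_pos"],4),np.round(o["tool_rot"],2),"F",np.round(o["force"],2),o["time_s"])
p=np.array([.697,-.158]);e=np.array([.9932,.1167]);n=np.array([-.1167,.9932]);d=o["tool_pos"][:2]-p
print("spare axis: dist from post %.4f lateral %.4f"%(-d@e,d@n))
E
python3 - <<'E'
exec(open("chk.py").read())
r=read_camera("wrist"); cv2.imwrite("pics/w2.png",r["frame"][:,:,::-1])
r=read_camera("side"); cv2.imwrite("pics/s2.png",r["frame"][:,:,::-1])
E
python3 -c "
import cv2,numpy as np
a=cv2.imread('pics/s2.png')[150:380,200:460];cv2.imwrite('pics/m2.png',cv2.resize(a,None,fx=2.6,fy=2.6))"
```

```text
pos [ 0.4371 -0.1863  0.2424] [ 1.8000e+02 -2.0000e-02 -1.7341e+02] F [-0.23  0.16 -2.73] 6.95
spare axis: dist from post 0.2615 lateral 0.0022
```

View pics/m2.png

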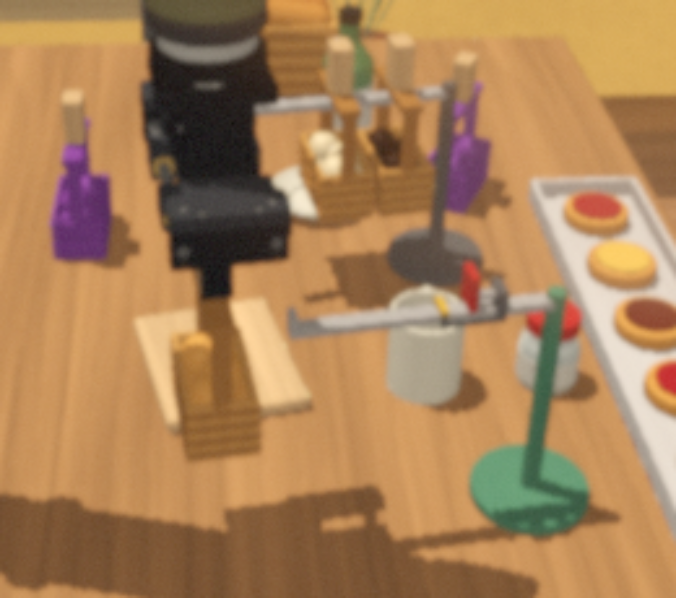

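The plain basket hangs level in front of the spare tip, at about (215,380) in this view. I'll move in over the tip.

>>> play_rows(
  steps=[
    [[-0.008,0,0,0,0,0,0.02],[-0.018,0,0,0,0,0,0.02],[-0.025,0,0,0,0,0,0.02],[-0.025,0,0,0,0,0,0.02],[-0.02,0,0,0,0,0,0.02],[-0.012,0,0.003,0,0,0,0.02],[-0.006,0,0.006,0,0,0,0.02],[-0.01,0,0.006,0,0,0,0.02],[-0.014,0,0.003,0,0,0,0.02],[-0.012,0,0,0,0,0,0.02],[-0.005,0,0,0,0,0,0.02],[0,0,0,0,0,0,0.02]],
  ],
)

```text
time_s: 8.25
tool_pos: [0.5917, -0.1677, 0.2244]
tool_rot: [-180.0, -0.0, -173.3]
force: [0.4, 0.1, -1.9]
grip_width: 0.0279
grasp_force: 50.0
```

```bash
python3 chk.py
```

```text
pos [ 0.5917 -0.1677  0.2244] [-1.7999e+02 -1.0000e-02 -1.7332e+02] F [ 0.36  0.07 -1.94] 8.25
spare axis: dist from post 0.1057 lateral 0.0026
```

>>> play_rows(
  steps=[
    [[-0.004,0,0,0,0,0,0.02],[-0.004,0,0,0,0,0,0.02],[-0.003,0,0,0,0,0,0.02],[-0.002,0,0,0,0,0,0.02],[-0.002,0,0,0,0,0,0.02],[0,0,0,0,0,0,0.02]],
  ],
)

```text
time_s: 8.85
tool_pos: [0.6064, -0.1661, 0.2245]
tool_rot: [-180.0, 0.0, -173.3]
force: [-0.6, -1.1, -1.7]
grip_width: 0.0278
grasp_force: 50.0
```

>>> play_rows(
  steps=[
    [[-0.002,0,0,0,0,0,0.02],[-0.0015,0,0,0,0,0,0.02],[0,0,0,0,0,0,0.02]],
  ],
)

```text
time_s: 9.15
tool_pos: [0.6098, -0.1657, 0.2245]
tool_rot: [-180.0, 0.0, -173.3]
force: [-0.1, -0.7, -0.8]
grip_width: 0.0278
grasp_force: 50.0
```

>>> play_rows(
  steps=[
    [[-0.0015,0,0,0,0,0,0.02],[-0.0005,0,0,0,0,0,0.02],[0,0,0,0,0,0,0.02]],
  ],
)

```text
time_s: 9.45
tool_pos: [0.6117, -0.1655, 0.2246]
tool_rot: [180.0, 0.0, -173.3]
force: [-0.3, -0.2, -2.6]
grip_width: 0.0278
grasp_force: 50.0
```

>>> play_rows(
  steps=[
    [[-0.0015,0,0,0,0,0,0.02],[-0.0005,0,0,0,0,0,0.02],[0,0,0,0,0,0,0.02]],
  ],
)

```text
time_s: 9.75
tool_pos: [0.6131, -0.1655, 0.2245]
tool_rot: [180.0, -0.1, -173.4]
force: [-2.2, -1.2, -1.6]
grip_width: 0.0277
grasp_force: 50.0
```

>>> play_rows(
  steps=[
    [[-0.001,0,0,0,0,0,0.02],[-0.001,0,0,0,0,0,0.02],[0,0,0,0,0,0,0.02]],
  ],
)

```text
time_s: 10.05
tool_pos: [0.6151, -0.1652, 0.2245]
tool_rot: [180.0, -0.1, -173.4]
force: [-3.7, -0.3, 0.4]
grip_width: 0.0282
grasp_force: 50.0
```

>>> play_rows(
  steps=[
    [[-0.001,0,0,0,0,0,0.02],[0,0,0,0,0,0,0.02],[0,0,0,0,0,0,0.02]],
  ],
)

```text
time_s: 10.35
tool_pos: [0.6161, -0.1651, 0.2245]
tool_rot: [180.0, -0.1, -173.4]
force: [-5.9, -0.0, 0.5]
grip_width: 0.0277
grasp_force: 50.0
```

```bash
python3 chk.py; python3 chk.py
```

```text
pos [ 0.6161 -0.1651  0.2245] [ 1.7999e+02 -6.0000e-02 -1.7336e+02] F [-5.94 -0.03  0.5 ] 10.35
spare axis: dist from post 0.0812 lateral 0.0024
pos [ 0.6161 -0.1651  0.2245] [ 1.7999e+02 -6.0000e-02 -1.7336e+02] F [-5.94 -0.03  0.5 ] 10.35
spare axis: dist from post 0.0812 lateral 0.0024
```

>>> play_rows(
  steps=[
    [[-0.001,0,0,0,0,0,0.02],[-0.001,0,0,0,0,0,0.02],[0,0,0,0,0,0,0.02]],
  ],
)

```text
time_s: 10.65
tool_pos: [0.6176, -0.1649, 0.2245]
tool_rot: [180.0, -0.1, -173.4]
force: [-7.2, -0.8, 1.1]
grip_width: 0.0278
grasp_force: 50.0
```

>>> play_rows(
  steps=[
    [[0,0,0,0,0,0,0.02]],
  ],
)

```text
time_s: 10.75
tool_pos: [0.6175, -0.1649, 0.2245]
tool_rot: [180.0, -0.1, -173.4]
force: [-6.4, -0.2, 2.1]
grip_width: 0.0278
grasp_force: 50.0
```

>>> play_rows(
  steps=[
    [[-0.0008,0,0,0,0,0,0.02],[0,0,0,0,0,0,0.02]],
  ],
)

```text
time_s: 10.95
tool_pos: [0.6182, -0.1649, 0.2245]
tool_rot: [180.0, -0.1, -173.4]
force: [-7.0, -0.8, 3.0]
grip_width: 0.0275
grasp_force: 50.0
```

>>> play_rows(
  steps=[
    [[0,0,0,0,0,0,0.02]],
  ],
)

```text
time_s: 11.05
tool_pos: [0.6181, -0.1649, 0.2245]
tool_rot: [180.0, -0.1, -173.4]
force: [-7.5, -0.1, 1.8]
grip_width: 0.0277
grasp_force: 50.0
```

>>> play_rows(
  steps=[
    [[-0.001,0,0,0,0,0,0.02],[-0.001,0,0,0,0,0,0.02],[0,0,0,0,0,0,0.02]],
  ],
)

```text
time_s: 11.35
tool_pos: [0.6196, -0.1647, 0.2245]
tool_rot: [180.0, -0.2, -173.4]
force: [-8.5, 0.4, 3.2]
grip_width: 0.0278
grasp_force: 50.0
```

>>> play_rows(
  steps=[
    [[0,0,0,0,0,0,0.02]],
  ],
)

```text
time_s: 11.45
tool_pos: [0.6195, -0.1647, 0.2245]
tool_rot: [179.9, -0.2, -173.4]
force: [-8.9, 0.2, 2.8]
grip_width: 0.0275
grasp_force: 50.0
```

>>> play_rows(
  steps=[
    [[0,0,0,0,0,0,0.02]],
  ],
)

```text
time_s: 11.55
tool_pos: [0.6196, -0.1647, 0.2245]
tool_rot: [179.9, -0.2, -173.4]
force: [-9.0, 0.2, 3.4]
grip_width: 0.0276
grasp_force: 50.0
```

>>> play_rows(
  steps=[
    [[0,0,0.0015,0,0,0,0.02],[0,0,0.0015,0,0,0,0.02],[0,0,0.0015,0,0,0,0.02],[0,0,0,0,0,0,0.02]],
  ],
)

```text
time_s: 11.95
tool_pos: [0.6194, -0.1651, 0.2197]
tool_rot: [180.0, -0.2, -173.4]
force: [-8.1, -1.2, 0.4]
grip_width: 0.0277
grasp_force: 50.0
```

>>> play_rows(
  steps=[
    [[0,0,0.0015,0,0,0,0.02],[0,0,0.0015,0,0,0,0.02],[0,0,0,0,0,0,0.02]],
  ],
)

```text
time_s: 12.25
tool_pos: [0.6194, -0.1653, 0.2167]
tool_rot: [180.0, -0.2, -173.4]
force: [-9.2, -0.8, 0.9]
grip_width: 0.0275
grasp_force: 50.0
```

>>> play_rows(
  steps=[
    [[0,0,0.001,0,0,0,0.02],[0,0,0.0008,0,0,0,0.02],[0,0,0,0,0,0,0.02]],
  ],
)

```text
time_s: 12.55
tool_pos: [0.6195, -0.1653, 0.2151]
tool_rot: [180.0, -0.2, -173.4]
force: [-8.2, -0.6, 2.0]
grip_width: 0.0275
grasp_force: 50.0
```

>>> play_rows(
  steps=[
    [[0,0,0.0008,0,0,0,0.02],[0,0,0,0,0,0,0.02]],
  ],
)

```text
time_s: 12.75
tool_pos: [0.6195, -0.1653, 0.2151]
tool_rot: [180.0, -0.2, -173.4]
force: [-9.4, -0.9, 5.4]
grip_width: 0.0278
grasp_force: 50.0
```

>>> play_rows(
  steps=[
    [[0.001,0,0,0,0,0,0.02],[0.001,0,0,0,0,0,0.02],[0.0005,0,0,0,0,0,0.02],[0,0,0,0,0,0,0.02]],
  ],
)

```text
time_s: 13.15
tool_pos: [0.6184, -0.1655, 0.2151]
tool_rot: [-180.0, -0.0, -173.4]
force: [-6.2, -0.5, 3.0]
grip_width: 0.0278
grasp_force: 50.0
```

>>> play_rows(
  steps=[
    [[0,0,0,0,0,0,0.04],[0,0,0,0,0,0,0.06],[0,0,0,0,0,0,0.06],[0,0,-0.01,0,0,0,0.06],[0,0,-0.02,0,0,0,0.06],[0,0,-0.03,0,0,0,0.06],[0,0,-0.03,0,0,0,0.06],[0,0,0,0,0,0,0.06]],
  ],
)

```text
time_s: 13.95
tool_pos: [0.6212, -0.1656, 0.3103]
tool_rot: [-179.8, 0.5, -173.3]
force: [0.7, -1.2, 0.1]
grip_width: 0.06
grasp_force: 0.0
```

```bash
python3 - <<'E'
exec(open("chk.py").read())
r=read_camera("side"); a=r["frame"][150:350,270:450,::-1]; a=cv2.resize(a,None,fx=3,fy=3,interpolation=cv2.INTER_CUBIC)
cv2.imwrite("pics/m3.png",a)
E
```

```text
pos [ 0.6212 -0.1656  0.3103] [-179.84    0.51 -173.34] F [ 0.67 -1.17  0.14] 13.95
spare axis: dist from post 0.0762 lateral 0.0013
```

View pics/m3.png

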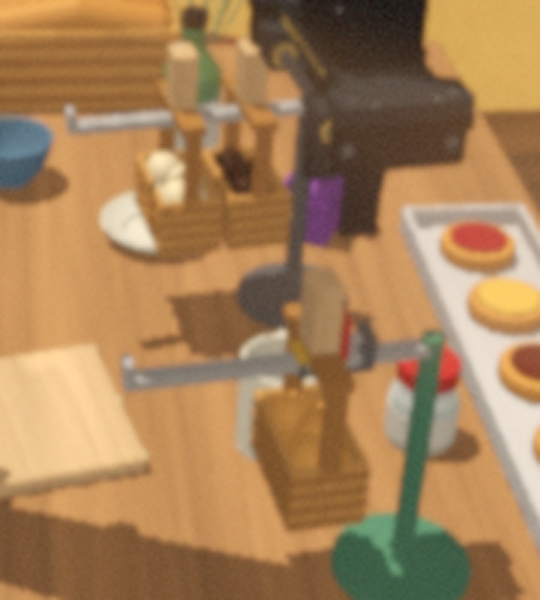

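The plain basket hangs behind the yellow ridge at (298,350) against the red pad at (348,335), so it is clipped. On to the seeded basket.

>>> play_rows(
  steps=[
    [[0,0.01,0,0,0,-0.007,0.06],[0.001,0.03,0,0,0,-0.007,0.06],[0.002,0.045,0,0,0,-0.007,0.06],[0.001,0.045,0,0,0,-0.007,0.06],[0.001,0.045,0,0,0,0,0.06],[0.001,0.045,0,0,0,0,0.06],[0.001,0.045,0,0,0,0,0.06],[0.001,0.04,0,0,0,0,0.06],[0.001,0.03,0,0,0,0,0.06],[0.001,0.01,0,0,0,0,0.06],[0,0,0,0,0,0,0.06],[0,0,0,0,0,0,0.06]],
  ],
)

```text
time_s: 15.2
tool_pos: [0.5614, 0.1738, 0.304]
tool_rot: [-179.9, -0.0, -171.8]
force: [-0.0, -1.0, 0.2]
grip_width: 0.06
grasp_force: 0.0
```

>>> play_rows(
  steps=[
    [[-0.0047,0.0005,0.01,0,0,0,0.06],[0,0,0.015,0,0,0,0.06],[0,0,0.02,0,0,0,0.06],[0,0,0.02,0,0,0,0.06],[0,0,0.015,0,0,0,0.06],[0,0,0.0085,0,0,0,0.06],[0,0,0,0,0,0,0.06],[0,0,0,0,0,0,0.02],[0,0,0,0,0,0,0.02],[0,0,0,0,0,0,0.02],[0,0,0,0,0,0,0.02],[0,0,0,0,0,0,0.02]],
  ],
)

```text
time_s: 16.4
tool_pos: [0.5659, 0.1769, 0.2163]
tool_rot: [180.0, 0.0, -171.7]
force: [-0.4, 1.3, 1.4]
grip_width: 0.0277
grasp_force: 4.2
```

>>> play_rows(
  steps=[
    [[0,0,0,0,0,0,0.02],[0,0,0,0,0,0,0.02],[0,0,0,0,0,0,0.02]],
  ],
)

```text
time_s: 16.7
tool_pos: [0.5659, 0.1769, 0.2163]
tool_rot: [180.0, 0.0, -171.7]
force: [0.2, 0.3, 3.1]
grip_width: 0.0277
grasp_force: 50.0
```

>>> play_rows(
  steps=[
    [[0,0,-0.004,0,0,0,0.02],[0,0,-0.01,0,0,0,0.02],[0,0,-0.01,0,0,0,0.02],[0.004,0,-0.006,0,0,0,0.02],[0.012,0,0,0,0,0,0.02],[0.022,0,0,0,0,0,0.02],[0.025,0,0,0,0,0,0.02],[0.025,0,0,0,0,0,0.02],[0.022,0,0,0,0,0,0.02],[0.018,0,0,0,0,0,0.02],[0.01,0,0,0,0,0,0.02],[0.002,-0.005,0,0,0,0,0.02]],
  ],
)

```text
time_s: 17.9
tool_pos: [0.4267, 0.1521, 0.246]
tool_rot: [179.9, 0.0, -171.6]
force: [-0.3, 0.3, -2.1]
grip_width: 0.0275
grasp_force: 50.0
```

>>> play_rows(
  steps=[
    [[-0.002,-0.015,0,0,0,0,0.02],[-0.004,-0.027,0,0,0,0.007,0.02],[-0.004,-0.035,0,0,0,0.007,0.02],[0,-0.035,0,0,0,0.007,0.02],[0,-0.035,0,0,0,0.007,0.02],[0.005,-0.035,0,0,0,0,0.02],[0.01,-0.035,0,0,0,0,0.02],[0.01,-0.035,0,0,0,0,0.02],[0.01,-0.035,0,0,0,0,0.02],[0.008,-0.03,0,0,0,0,0.02],[0.002,-0.018,0,0,0,0,0.02],[0,-0.005,0,0,0,0,0.02]],
  ],
)

```text
time_s: 19.1
tool_pos: [0.4345, -0.1939, 0.2462]
tool_rot: [-179.9, 0.0, -173.7]
force: [-1.3, 0.3, -2.0]
grip_width: 0.028
grasp_force: 50.0
```

```bash
python3 chk.py
```

```text
pos [ 0.4345 -0.1939  0.2462] [-1.7990e+02  2.0000e-02 -1.7371e+02] F [-1.3   0.33 -2.04] 19.1
spare axis: dist from post 0.2649 lateral -0.0051
```

>>> play_rows(
  steps=[
    [[-0.006,0.002,0,0,0,0,0.02],[-0.016,0.003,0,0,0,0,0.02],[-0.022,0.001,0,0,0,0,0.02],[-0.025,0,0,0,0,0,0.02],[-0.022,0,0,0,0,0,0.02],[-0.016,0,0,0,0,0,0.02],[-0.008,0,0,0,0,0,0.02],[-0.002,0,0.006,0,0,0,0.02],[0,0,0.009,0,0,0,0.02],[0,0,0.007,0,0,0,0.02],[0,0,0.004,0,0,0,0.02],[0,0,0,0,0,0,0.02]],
  ],
)

```text
time_s: 20.3
tool_pos: [0.5498, -0.1699, 0.2192]
tool_rot: [179.9, -0.1, -173.4]
force: [0.0, 0.0, -2.0]
grip_width: 0.0276
grasp_force: 50.0
```

```bash
python3 chk.py
```

```text
pos [ 0.5498 -0.1699  0.2192] [ 1.7994e+02 -5.0000e-02 -1.7337e+02] F [ 0.01  0.   -2.02] 20.3
spare axis: dist from post 0.1475 lateral 0.0054
```

>>> play_rows(
  steps=[
    [[0,-0.003,0.001,0,0,0,0.02],[0,0,0.001,0,0,0,0.02],[0,0,0.001,0,0,0,0.02],[0,0,0.0005,0,0,0,0.02],[0,0,0,0,0,0,0.02]],
  ],
)

```text
time_s: 20.8
tool_pos: [0.5511, -0.1728, 0.2165]
tool_rot: [180.0, 0.0, -173.3]
force: [-0.5, 0.3, -1.6]
grip_width: 0.028
grasp_force: 50.0
```

Now another small lowering until contact, then release and rise.

>>> play_rows(
  steps=[
    [[0,0,0.0008,0,0,0,0.02],[0,0,0.0005,0,0,0,0.02],[0,0,0,0,0,0,0.02]],
  ],
)

```text
time_s: 21.1
tool_pos: [0.5512, -0.1729, 0.2164]
tool_rot: [180.0, 0.0, -173.3]
force: [-2.3, 0.9, 6.0]
grip_width: 0.0277
grasp_force: 50.0
```

>>> play_rows(
  steps=[
    [[0,0,0,0,0,0,0.04],[0,0,0,0,0,0,0.06],[0,0,0,0,0,0,0.06],[0,0,-0.01,0,0,0,0.06],[0,0,-0.02,0,0,0,0.06],[0,0,-0.03,0,0,0,0.06],[0,0,-0.03,0,0,0,0.06],[0,0,0,0,0,0,0.06]],
  ],
)

```text
time_s: 21.9
tool_pos: [0.5531, -0.1741, 0.3101]
tool_rot: [-179.9, 0.4, -173.4]
force: [0.7, -0.1, -0.4]
grip_width: 0.0602
grasp_force: 0.0
```

>>> play_rows(
  steps=[
    [[-0.004,0.01,0,0,0,-0.007,0.06],[-0.01,0.03,0,0,0,-0.007,0.06],[-0.015,0.045,0,0,0,-0.007,0.06],[-0.015,0.045,0,0,0,-0.007,0.06],[-0.015,0.045,0,0,0,0,0.06],[-0.015,0.045,0,0,0,0,0.06],[-0.015,0.045,0,0,0,0,0.06],[-0.014,0.04,0,0,0,0,0.06],[-0.01,0.03,0,0,0,0,0.06],[-0.003,0.012,0,0,0,0,0.06],[0,0,0,0,0,0,0.06],[0,0,0,0,0,0,0.06]],
  ],
)

```text
time_s: 23.1
tool_pos: [0.6178, 0.1845, 0.3048]
tool_rot: [-179.9, -0.1, -171.9]
force: [0.1, -0.1, -0.4]
grip_width: 0.06
grasp_force: 0.0
```

```bash
python3 - <<'E'
exec(open("chk.py").read())
r=read_camera("side"); a=r["frame"][150:350,270:450,::-1]; a=cv2.resize(a,None,fx=3,fy=3,interpolation=cv2.INTER_CUBIC)
cv2.imwrite("pics/m4.png",a); p=P(r)
for n in["rye_basket_grip","seeded_basket_grip","plain_basket_grip"]:
    print(n,[(round(float(d["p"]),2),[int(v) for v in d["extent"]]) for d in silhouettes("side",n)])
rt=read_camera("top"); cv2.imwrite("pics/t4.png",rt["frame"][:,:,::-1])
# board corners from the first wrist picture
pw=np.load("pw.npy"); q=[onz(pw,c,.015) for c in[(95,73),(253,64),(265,193),(117,202)]]; print(np.round(q,4).tolist(),np.mean(q,0))
E
```

```text
pos [0.6178 0.1845 0.3048] [-1.7991e+02 -5.0000e-02 -1.7186e+02] F [ 0.11 -0.11 -0.42] 23.1
spare axis: dist from post 0.0387 lateral 0.3494
rye_basket_grip [(0.8, [373, 168, 387, 230]), (0.67, [336, 161, 363, 231])]
seeded_basket_grip [(0.85, [318, 243, 359, 331])]
plain_basket_grip [(0.67, [219, 187, 240, 250])]
[[0.3959, -0.0646], [0.365, 0.0884], [0.4888, 0.1145], [0.5212, -0.0396]] [0.44272564 0.02467336]
```

View pics/m4.png

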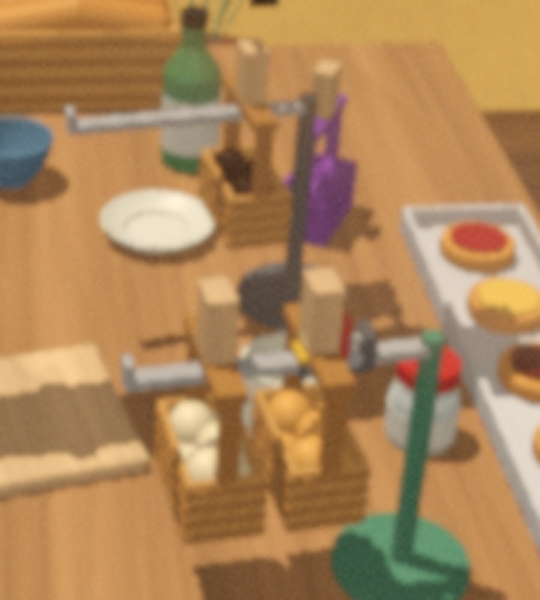

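The seeded basket hangs in front of the clipped plain one, both level, and the rye basket is alone on the full stand. I'll grip the rye basket.

>>> play_rows(
  steps=[
    [[-0.0047,0,0.01,0,0,0,0.06],[0,0,0.015,0,0,0,0.06],[0,0,0.02,0,0,0,0.06],[0,0,0.02,0,0,0,0.06],[0,0,0.015,0,0,0,0.06],[0,0,0.0085,0,0,0,0.06],[0,0,0,0,0,0,0.06],[0,0,0,0,0,0,0.02],[0,0,0,0,0,0,0.02],[0,0,0,0,0,0,0.02],[0,0,0,0,0,0,0.02],[0,0,0,0,0,0,0.02]],
  ],
)

```text
time_s: 24.55
tool_pos: [0.6229, 0.1869, 0.2172]
tool_rot: [-180.0, 0.0, -171.8]
force: [0.1, -1.5, -0.8]
grip_width: 0.028
grasp_force: 17.1
```

>>> play_rows(
  steps=[
    [[0,0,0,0,0,0,0.02],[0,0,0,0,0,0,0.02],[0,0,0,0,0,0,0.02]],
  ],
)

```text
time_s: 24.85
tool_pos: [0.6227, 0.1872, 0.2169]
tool_rot: [-180.0, 0.0, -171.7]
force: [-0.3, -0.6, 2.0]
grip_width: 0.0277
grasp_force: 49.9
```

>>> play_rows(
  steps=[
    [[0,0,-0.004,0,0,0,0.02],[0,0,-0.01,0,0,0,0.02],[0,0,-0.01,0,0,0,0.02],[0.004,0,-0.006,0,0,0,0.02],[0.012,0,0,0,0,0,0.02],[0.022,0,0,0,0,0,0.02],[0.025,0,0,0,0,0,0.02],[0.025,0,0,0,0,0,0.02],[0.025,0,0,0,0,0,0.02],[0.025,0,0,0,0,0,0.02],[0.025,0,0,0,0,0,0.02],[0.02,0,0,0,0,0,0.02]],
  ],
)

```text
time_s: 26.05
tool_pos: [0.4401, 0.1608, 0.2472]
tool_rot: [179.9, 0.0, -171.7]
force: [-0.5, -0.6, -1.8]
grip_width: 0.0275
grasp_force: 49.9
```

>>> play_rows(
  steps=[
    [[0.014,0,0,0,0,0,0.02],[0.006,0,0,0,0,0,0.02],[0,-0.005,0,0,0,0,0.02],[-0.001,-0.015,0,0,0,-0.02,0.02],[-0.001,-0.025,0,0,0,-0.02,0.02],[-0.001,-0.03,0,0,0,-0.02,0.02],[-0.001,-0.025,0,0,0,0,0.02],[-0.001,-0.018,0,0,0,0,0.02],[0,-0.008,0,0,0,0,0.02],[0,0,0,0,0,0,0.02],[0,0,0,0,0,0,0.02]],
  ],
)

```text
time_s: 27.15
tool_pos: [0.4495, 0.0361, 0.2467]
tool_rot: [180.0, 0.0, -168.3]
force: [-0.5, 0.4, -1.4]
grip_width: 0.0279
grasp_force: 49.9
```

```bash
python3 chk.py
```

```text
pos [0.4495 0.0361 0.2467] [ 179.99    0.   -168.27] F [-0.51  0.4  -1.41] 27.15
spare axis: dist from post 0.2232 lateral 0.2217
```

>>> play_rows(
  steps=[
    [[0.004,-0.005,0.005,0,0,0,0.02],[0.0036,-0.0047,0.012,0,0,0,0.02],[0,0,0.018,0,0,0,0.02],[0,0,0.018,0,0,0,0.02],[0,0,0.016,0,0,0,0.02],[0,0,0.012,0,0,0,0.02],[0,0,0.008,0,0,0,0.02],[0,0,0.005,0,0,0,0.02],[0,0,0.003,0,0,0,0.02],[0,0,0.002,0,0,0,0.02],[0,0,0,0,0,0,0.02],[0,0,0,0,0,0,0.02]],
  ],
)

```text
time_s: 28.35
tool_pos: [0.4443, 0.0243, 0.148]
tool_rot: [180.0, 0.0, -168.3]
force: [-0.1, 0.5, -2.4]
grip_width: 0.028
grasp_force: 49.9
```

>>> play_rows(
  steps=[
    [[0,0,0.0015,0,0,0,0.02],[0,0,0.0015,0,0,0,0.02],[0,0,0.001,0,0,0,0.02],[0,0,0.001,0,0,0,0.02],[0,0,0,0,0,0,0.02]],
  ],
)

```text
time_s: 28.85
tool_pos: [0.4438, 0.0242, 0.1425]
tool_rot: [-180.0, -0.0, -168.3]
force: [-0.2, 0.2, -1.7]
grip_width: 0.0281
grasp_force: 49.9
```

>>> play_rows(
  steps=[
    [[0,0,0.0008,0,0,0,0.02],[0,0,0.0004,0,0,0,0.02],[0,0,0,0,0,0,0.02]],
  ],
)

```text
time_s: 29.15
tool_pos: [0.4442, 0.0242, 0.142]
tool_rot: [180.0, 0.0, -168.3]
force: [-1.0, -0.1, 4.5]
grip_width: 0.0279
grasp_force: 49.9
```

Contact with the board. I'll release and retreat straight up.

>>> play_rows(
  steps=[
    [[0,0,0,0,0,0,0.035],[0,0,0,0,0,0,0.05],[0,0,0,0,0,0,0.06],[0,0,0,0,0,0,0.06],[0,0,-0.01,0,0,0,0.06],[0,0,-0.02,0,0,0,0.06],[0,0,-0.04,0,0,0,0.06],[0,0,-0.04,0,0,0,0.06],[0,0,-0.04,0,0,0,0.06],[0,0,0,0,0,0,0.06],[0,0,0,0,0,0,0.06]],
  ],
)

```text
time_s: 30.25
tool_pos: [0.4445, 0.0243, 0.2927]
tool_rot: [180.0, 0.1, -168.3]
force: [-0.2, 0.2, -0.0]
grip_width: 0.0598
grasp_force: 0.0
```

```bash
python3 - <<'E'
exec(open("chk.py").read())
r=read_camera("side"); a=r["frame"][130:370,200:460,::-1]; a=cv2.resize(a,None,fx=2.5,fy=2.5,interpolation=cv2.INTER_CUBIC)
cv2.imwrite("pics/m5.png",a)
E
```

```text
pos [0.4445 0.0243 0.2927] [ 1.7995e+02  1.5000e-01 -1.6831e+02] F [-0.24  0.19 -0.03] 30.25
spare axis: dist from post 0.2295 lateral 0.2105
```

View pics/m5.png

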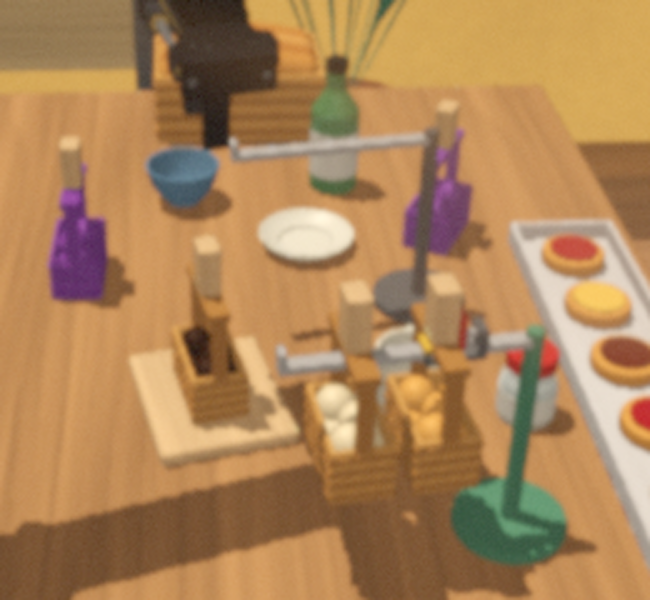

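The rye basket stands upright mid-board at (210,370). The seeded and plain baskets hang on the spare stand, and everything else is where it was.

```bash
python3 -c "
from cell import *
print(sign_off())"
```

```text
the job is handed in; nothing more can be done
None
```

I've handed in the job at about 30 s on the robot clock: the rye basket stands upright near the middle of the board, the plain basket is clipped behind the yellow ridge, and the seeded one hangs in front of it. `sign_off` returned no verdict, so this rests on the last camera view and the force readings (pad pressed about 7 mm in, roughly 9 N).

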